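# Knock down the stop pin and slide the channel on to the next one

### The job

Take the mallet by its handle and knock the stop pin beside the steel channel down flush with the jig, with a proper blow or two and not by pressing; leave the other stop standing. Stand the mallet back on its face on the rubber mat, and slide the channel over the lowered pin, snug along the fence, until its end rests against the stop that is still up. Keep the gripper off the stop pins, and leave the flange, spray can, tape roll and square where they are.

Things in the scene. Friction and masses are not known exactly. Their poses are not given: they have to be found in the camera images.
- jig: setting-out jig fixed on the bench: grey steel slab 150 (x) by 400 (y), 40 mm high; origin at the centre of its underside, work face at z = 40 mm. A steel fence bar 18 mm thick, 380 mm long, stands 18 mm above the work face along its far (+x) side, near face at x = +40 mm. Yaw within 0.25 rad
- stop_left: left of two like sprung stop pins in the jig, at its x = 0, y = +40 mm: steel, 22 mm across, top edge bevelled. Origin: centre of its TOP; axes as the jig's. Starts 24 to 28 mm proud of the work face. A spring ball holds it at any height: it slides down against about 12 N, stays put, stops 2 mm below flush. A blow drives it at over 0.1 m/s; slower is pressing. The channel rides over it when flush
- stop_right: the other stop pin, the same, at x = 0, y = -40 mm of the jig; origin at the centre of its top
- channel: loose dark steel channel offcut, 0.6 kg, a U open at the top: 75 wide (x), 90 long (y), 40 mm high; web below 6 thick, walls along the long sides 8 mm thick, ends open. Origin: centre of underside. Starts at the jig's left or right end, 1 to 7 mm off the fence, 20 to 40 mm from the nearest stop. Against the fence its origin is at the jig's x = 2.5 mm; against a stop, 56 mm from it along y
- mallet: nylon-faced mallet, about 0.65 kg, standing on its lower face on the mat, handle level. Origin: centre of the lower face. Head: upright cylinder 50 mm across, 96 mm tall. Wood handle 24 wide (y), 30 mm tall, axis 48 mm above the origin, from the head to x = -203 mm (along the mallet's -x, towards the robot), 27 wide in the last 20 mm. Centre of mass about 15 mm from the head's axis
- mat: black rubber mat fixed on the bench left of the jig, 280 (x) by 160 (y) by 5 mm thick; origin at the centre of its underside
- flange: loose blind flange, steel disc 74 mm in diameter and 14 mm thick, lying on the jig at the end away from the channel; leave alone. Origin at the centre of its underside
- can: spray can 52 mm in diameter, 160 mm tall, standing on the bench left of the mat; leave alone. Origin at the centre of its underside
- tape: roll of grey tape, 100 mm in diameter, 48 mm tall, lying flat beyond the jig; leave alone. Origin at the centre of its underside
- square: steel square lying flat beyond the jig, blade 130 mm, 14 mm at its thickest; leave alone. Origin under the middle of the blade

How it is judged:
On the way, in this order (a step that is already met when the one before it is completed fails the run):
1. the mallet strikes the stop beside the channel: the pin goes down at more than 0.1 m/s with the mallet on it (((y of channel in the frame of jig above 0.08 m and contact force between mallet and stop_left above 1 N and linear speed of stop_left above 0.1 m/s) or (y of channel in the frame of jig below -0.08 m and contact force between mallet and stop_right above 1 N and linear speed of stop_right above 0.1 m/s))).
2. that stop is flush with the jig (top no more than 2.5 mm proud), the other still up (at least 20 mm proud) (((y of channel in the frame of jig above 0.08 m and z of stop_left in the frame of jig below 0.0425 m and z of stop_right in the frame of jig above 0.06 m) or (y of channel in the frame of jig below -0.08 m and z of stop_right in the frame of jig below 0.0425 m and z of stop_left in the frame of jig above 0.06 m))), for 0.1 s.
3. the channel lies along the fence with its end at the standing stop (((z of stop_left in the frame of jig below 0.0425 m and z of stop_right in the frame of jig above 0.06 m and y of channel in the frame of stop_right between 0.053 and 0.06 m and x of channel in the frame of jig above -0.0015 m and angle between the y axis of channel and the y axis of jig, either way round below 0.05 rad and z of channel in the frame of jig between 0.036 and 0.044 m and angle between channel's own z axis and vertical below 0.05 rad) or (z of stop_right in the frame of jig below 0.0425 m and z of stop_left in the frame of jig above 0.06 m and y of channel in the frame of stop_left between -0.06 and -0.053 m and x of channel in the frame of jig above -0.0015 m and angle between the y axis of channel and the y axis of jig, either way round below 0.05 rad and z of channel in the frame of jig between 0.036 and 0.044 m and angle between channel's own z axis and vertical below 0.05 rad))), for 0.1 s.
At the end, for the whole second after the job is handed in: Struck stop at most 2.5 mm proud, the other at least 20 mm; channel flat on the jig, within 4 mm of the fence and of the standing stop, parallel to the fence within 0.05 rad; mallet standing on its face (within 0.1 rad), head's axis on the mat 10 mm inside its edges; all at rest (((z of stop_left in the frame of jig below 0.0425 m and z of stop_right in the frame of jig above 0.06 m and y of channel in the frame of stop_right between 0.053 and 0.06 m and x of channel in the frame of jig above -0.0015 m and angle between the y axis of channel and the y axis of jig, either way round below 0.05 rad and z of channel in the frame of jig between 0.036 and 0.044 m and angle between channel's own z axis and vertical below 0.05 rad) or (z of stop_right in the frame of jig below 0.0425 m and z of stop_left in the frame of jig above 0.06 m and y of channel in the frame of stop_left between -0.06 and -0.053 m and x of channel in the frame of jig above -0.0015 m and angle between the y axis of channel and the y axis of jig, either way round below 0.05 rad and z of channel in the frame of jig between 0.036 and 0.044 m and angle between channel's own z axis and vertical below 0.05 rad)) and linear speed of each of channel, mallet below 0.01 m/s and angle between mallet's own z axis and vertical below 0.1 rad and z of mallet in the frame of mat between 0.002 and 0.008 m and x of mallet in the frame of mat between -0.13 and 0.13 m and y of mallet in the frame of mat between -0.07 and 0.07 m); the robot touches nothing.
It fails at once if the gripper or arm presses on a stop pin (over 2 N) (contact force between any of the fingers, the arm and stop_left above 2 N or contact force between any of the fingers, the arm and stop_right above 2 N).
It fails at once if the flange, can, tape or square is shifted by more than 15 mm or tipped over (distance of any of flange, can, tape, square from where it was at the start of the episode above 0.015 m or angle between can's own z axis and vertical above 0.4 rad).
It also fails if it takes over 72 s, if anything falls off the work surface, if the arm or the gripper's body presses on something with over 40 N, if the wrist force passes 120 N, or if a joint passes its speed limit or range.

### The arm

A 6-joint arm with a two-finger parallel gripper is mounted at the origin on the work surface. World frame = base frame: x ahead of the robot, y to its left, z up, the work surface at z = 0. Lengths are in m, angles in rad, forces in N, time in s.
With the tool pointing down it reaches from about 0.25 to 0.775 m from the base axis. Payload 4 kg.
Tool frame: the origin (TCP) lies midway between the tips of the shut fingers; the grasp point (between the pads) lies 19 mm behind it (grip_point_offset is the distance from the TCP to the grasp point, in m); z points along the fingers, y is the line along which they close (so a half turn about z gives the same grasp; the last joint's range is limited). The gripper opens to 94 mm and grips with 3 to 60 N. Pads are 16 mm wide; open, the fingers measure 119 mm over their backs; the gripper's body (75 mm by 177 mm) begins 78 mm behind the grasp point.
Start: joints at [1.043, 0.087, 1.371, -0, 1.684, -0.103], TCP at [0.227, 0.501, 0.206] pointing down, gripper open.
Joint ranges: [-3.1, 3.1], [-0.76, 2.03], [0.27, 2.55], [-1.08, 4.22], [0.17, 2.65], [-2.57, 2.57]. Speed limits (rad/s): [2.79, 2.79, 3.14, 3.14, 3.14, 3.14].

### API

Orientations are given as [roll, pitch, yaw] about the fixed x, y, z axes, in that order (R = Rz(yaw) Ry(pitch) Rx(roll)).
In Python, from bench import * gives the robot as it stands.
- The arm moves only by the tool carry_out, never from a script. Its argument "commands" is a list of rows, each a list of 6 numbers: the shift along the tool's x, y, z in m, then the turn, a rotation vector about the tool's x, y, z in rad. In form: [[tx, ty, tz, rx, ry, rz], ...]. A call has exactly 5 rows; each row is the pose to reach, as a shift and turn from the pose commanded when the call began, along the tool's axes at that moment; what a row does not reach only later rows make up. A row lasts 1/10 s, in which the tool goes at most 50 mm and 8.59 degrees, less where a joint would pass 70% of its speed; a pose out of reach is approached as far as the arm can. A call with a gripper value outside its range is refused whole. "jaw" is the opening, from 0 (shut) to 1 (fully open), set as the call begins (left out, the last holds). The fingers move at their own pace and stop on an object; the grip force is fixed at half the most. Time passes only in rows, so rows that repeat a pose let the fingers close, or fill a call up. It gives the time, the measured TCP pose, the force, the opening and the grip force at its end, in the units of the state.
- get_obs(): the state, without advancing time (a new reading comes with each control period).
- snapshot(name): name is "side" or "top"; returns a dict with "img" (384x512x3 uint8, red, green, blue), "range_z" (384x512 float32, m along the optical axis (not along the pixel's ray), 0 where there is no reading), "fx", "fy", "cx", "cy" (pixels), "R" (3x3) and "t" (3): a world point X has camera coordinates R X + t. Camera axes: x right, y down, z forward; pixel columns grow to the right and rows downward; lengths in m; the calibration is good to about 2 mm. A picture is of the moment at which its call begins.
- close_job(): hands the job in; it is judged then, once.
The state is a dict: "time": time; "joint_positions": joint angles; "qvel": joint speeds; "joint_torque": joint torques, N m; "tool_pos": TCP position; "ee_rot": TCP orientation; "wrist_force": force on the tool from outside, world axes, zero at the start; "wrist_torque": the same for the moment, N m; "width": finger opening in m; "finger_force": force on a finger pad.
Only numpy, scipy, OpenCV 4.12 (cv2) and the standard library are available. Lean on these libraries where they do the work, as an engineer would, in place of code of your own. Each camera call takes 0.05 s, during which the arm holds its last target. There are 200 camera calls.

## Working session

There is one attempt and no reset: what is moved stays moved. The work goes in short steps, Python scripts to look and compute and a tool call to move; the robot and the scene stay as the last step left them, time stands still between calls to the robot, and variables do not carry over. Pictures are saved under pics/ and viewed, at most 10 in all, crops included, and the job is handed in when it is done.

Besides the shell and the picture viewer there is one more tool, called after ">>>" as name(argument=value, ...), one argument or row to a line, values as JSON. carry_out: Moves the arm, as the interface text tells. Its arguments: {"type":"object","properties":{"commands":{"type":"array","items":{"type":"array","items":{"type":"number"}}},"jaw":{"type":"number"}},"required":["commands"]}

```bash
ls; mkdir -p pics
python3 - <<'E'
from bench import *
import numpy as np, cv2, pickle
o=get_obs()
print({k:np.round(v,3) for k,v in o.items()})
S={}
for n in("top","side"):
    s=snapshot(n);S[n]=s
    print(n,s["fx"],s["cx"],s["cy"],np.round(s["R"],3).tolist(),np.round(s["t"],3))
pickle.dump(S,open("s0.pkl","wb"))
cv2.imwrite("pics/a_top.png",cv2.resize(S["top"]["img"][:,:,::-1],(800,600)))
cv2.imwrite("pics/a_side.png",cv2.resize(S["side"]["img"][:,:,::-1],(800,600)))
E
```

```text
pics
{'time': np.float64(0.0), 'joint_positions': array([ 1.043,  0.088,  1.372,  0.   ,  1.684, -0.103]), 'qvel': array([-0.001, -0.   ,  0.   ,  0.001, -0.001,  0.   ]), 'joint_torque': array([ 1.0000e-03, -3.4019e+01, -3.0243e+01,  7.2000e-02,  3.3000e-02,
       -0.0000e+00]), 'tool_pos': array([0.226, 0.501, 0.204]), 'ee_rot': array([-3.139, -0.   ,  2.717]), 'wrist_force': array([-0.545,  0.396, -0.478]), 'wrist_torque': array([-0.004, -0.003,  0.013]), 'finger_force': np.float64(0.0), 'width': np.float64(0.094)}
top 365.4254565119234 259.2555434409469 186.3489957478949 [[-0.02, -1.0, -0.011], [-0.991, 0.022, -0.129], [0.129, 0.009, -0.992]] [0.135 0.64  1.081]
side 373.2189393633079 252.43593678139183 189.32649480470357 [[-0.851, -0.525, 0.009], [-0.349, 0.552, -0.758], [0.393, -0.648, -0.653]] [0.598 0.221 0.705]
```

View pics/a_top.png

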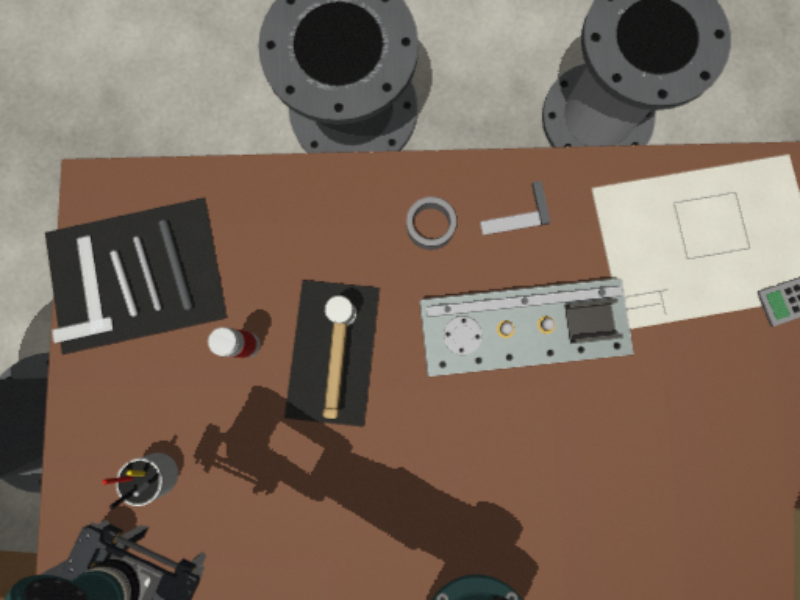

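View pics/a_side.png

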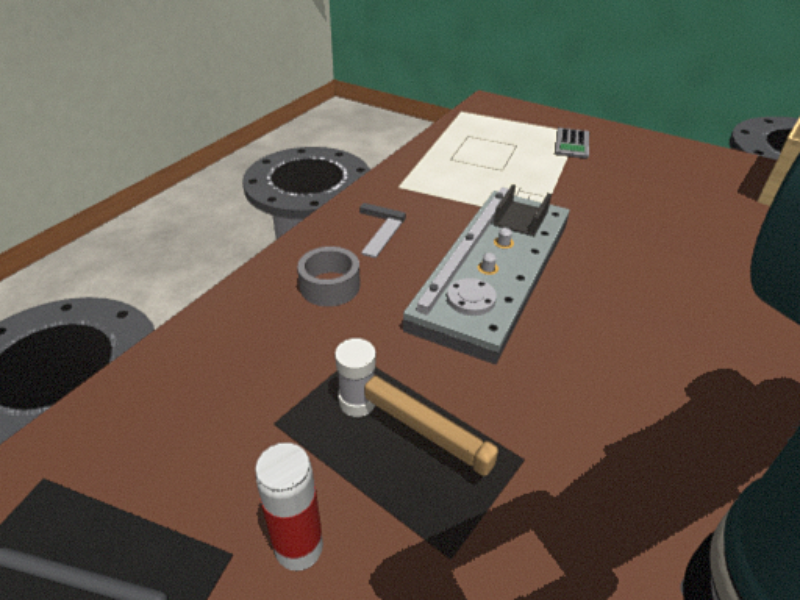

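The top view shows the channel on the jig's right end (590,320) with the right pin at (547,323). The left pin is at (506,328) and the flange is at (463,335). The mallet head is at (340,310), with its handle running down to (331,415) on the mat. The side view agrees.

```bash
cat > h.py <<'E'
import numpy as np, cv2
def cloud(s):
    d=s["range_z"].astype(float);v,u=np.mgrid[:d.shape[0],:d.shape[1]]
    c=np.stack([(u-s["cx"])/s["fx"]*d,(v-s["cy"])/s["fy"]*d,d],-1)
    P=(c-s["t"])@s["R"]; P[d==0]=np.nan
    return P
def ray(s,uv,z):
    uv=np.atleast_2d(uv).astype(float)
    c=np.c_[(uv[:,0]-s["cx"])/s["fx"],(uv[:,1]-s["cy"])/s["fy"],np.ones(len(uv))]@s["R"]
    C=-s["R"].T@s["t"]
    return C+c*((z-C[2])/c[:,2])[:,None]
def proj(s,X):
    c=np.asarray(X)@s["R"].T+s["t"]
    return np.array([s["fx"]*c[...,0]/c[...,2]+s["cx"],s["fy"]*c[...,1]/c[...,2]+s["cy"]]).T
def rect(P):
    (c,wh,a)=cv2.minAreaRect((P[:,:2]*1000).astype(np.float32))
    return np.round(c,1),np.round(wh,1),round(a,2)
E
cat > m.py <<'E'
import pickle;from h import *
S=pickle.load(open("s0.pkl","rb"))
for n in("top","side"):
    s=S[n];P=cloud(s);hsv=cv2.cvtColor(s["img"],cv2.COLOR_RGB2HSV)
    x,y,z=np.moveaxis(P,-1,0);H,Sa,V=np.moveaxis(hsv.astype(int),-1,0)
    print(n)
    def rep(name,m,k=True):
        m=m&np.isfinite(z)
        if k:
            nl,L,st,_=cv2.connectedComponentsWithStats(m.astype(np.uint8))
            m=L==1+np.argmax(st[1:,4])
        p=P[m];uv=np.argwhere(m)[:,::-1].mean(0)
        print(name,len(p),"mean",np.round(p.mean(0)*1e3,1),"zmed",round(np.median(p[:,2])*1e3,1),"rect",*rect(p),"uv",uv.round(1))
        return p
    wood=(H>10)&(H<25)&(Sa>90)&(V>120)
    head=(x>.3)&(x<.7)&(y>0.05)&(y<.35)
    rep("handle",wood&head&(z>.04)&(z<.09))
    rep("headtop",head&(Sa<50)&(V>150)&(z>.085)&(z<.12)&(y<.27))
    rep("mat",head&(V<70)&(z<.02)&(z>-.01)&(y<.32))
    jr=(x>.3)&(x<.65)&(y>-.4)&(y<.12)
    rep("jigface",jr&(z>.033)&(z<.047)&(Sa<60))
    p=rep("fence",jr&(z>.0525)&(z<.063))
    rep("channel",jr&(z>.07)&(z<.09),False)
    rep("channelweb",jr&(z>.043)&(z<.09)&(V<80)&(y<-.15),False)
    pm=jr&(z>.058)&(z<.075)&(V>100)
    nl,L,st,ce=cv2.connectedComponentsWithStats(pm.astype(np.uint8))
    for i in range(1,nl):
        if st[i,4]>10: q=P[L==i];print("  up",st[i,4],np.round(q.mean(0)*1e3,1),np.round(q.max(0)*1e3,1),ce[i].round(1))
E
python3 m.py
```

```text
top
handle 465 mean [491.2 258.2  66.5] zmed 66.6 rect [493. 259.] [ 24.6 177.2] 84.14 uv [213.9 237.3]
headtop 220 mean [604.6 245.4  99.5] zmed 99.7 rect [604.3 245.9] [44.6 47.3] 88.95 uv [216.6 197.9]
mat 3431 mean [492.3 256.2   3. ] zmed 3.3 rect [488.4 246.8] [383.3 156.1] 2.59 uv [217.3 237. ]
jigface 4599 mean [ 558.9 -114.1   39.6] zmed 39.3 rect [ 569.1 -112.7] [150.3 400.2] 4.93 uv [337.1 212.3]
fence 719 mean [ 617.4 -107.6   56.9] zmed 56.9 rect [ 617.5 -108.5] [ 18.5 379.8] 4.91 uv [335.1 192.5]
channel 175 mean [ 576.4 -236.3   78.6] zmed 78.6 rect [ 575.5 -236.9] [74.7 89.7] 5.3 uv [381.1 204.6]
channelweb 184 mean [ 572.2 -234.3   55.3] zmed 46.8 rect [ 574.4 -213.9] [ 84.5 135.7] 15.0 uv [378.  206.6]
  up 25 [ 629.4 -253.8   61. ] [ 636.7 -242.1   67.3] [383.9 187.3]
  up 14 [ 616.3 -107.8   62.4] [ 621.5 -101.    67.2] [335.6 192.6]
  up 23 [605.4  38.3  61.6] [612.8  47.3  66.4] [287.  197.3]
  up 42 [ 572.6 -151.4   63.4] [ 581.2 -142.8   67.8] [351.  206.9]
  up 42 [564.7 -72.5  63.2] [573.9 -61.9  67.4] [324.6 210. ]
side
handle 1042 mean [488.2 262.8  65.6] zmed 66.1 rect [496.4 259.5] [ 25.9 180.6] 83.44 uv [277.7 269.5]
headtop 423 mean [605.7 249.5  98.7] zmed 99.6 rect [608.1 246.2] [46.7 47.7] 89.59 uv [227.6 227.2]
mat 7179 mean [464.2 272.3   2.2] zmed 3.1 rect [487.6 239. ] [396.2 184.2] 5.91 uv [286.2 300.1]
jigface 3821 mean [554.  -73.8  39.1] zmed 38.6 rect [ 572.4 -110.3] [150.4 402.5] 4.91 uv [316.7 174.6]
fence 639 mean [617.1 -79.7  56.8] zmed 56.6 rect [ 615.  -107.2] [ 33.2 381.7] 4.26 uv [295.9 159.5]
channel 140 mean [ 578.3 -231.1   77. ] zmed 77.7 rect [ 579.1 -233.7] [76.9 91.8] 4.13 uv [334.9 129.2]
channelweb 551 mean [ 580.2 -226.9   54.9] zmed 46.1 rect [ 589.2 -232.2] [96.4 91.9] 5.14 uv [332.5 136.5]
  up 36 [ 574.4 -147.7   62.5] [ 584.1 -140.4   65.6] [323.3 148.4]
  up 43 [567.7 -68.4  62.1] [579.9 -58.9  65.2] [313.  164.6]
```

```bash
cat > go.py <<'E'
# usage: go.py x y z yaw  (mm, rad; yaw = tool yaw, pointing down) -> total shift/turn in tool axes
import sys; from bench import *; import numpy as np
from scipy.spatial.transform import Rotation as Ro
o=get_obs(); R=Ro.from_euler("xyz",o["ee_rot"])
x,y,z,w=map(float,sys.argv[1:5])
d=R.inv().apply(np.array([x,y,z])/1e3-o["tool_pos"]); r=(R.inv()*Ro.from_euler("xyz",[np.pi,0,w])).as_rotvec()
print("t",round(o["time"],2),"tcp",np.round(o["tool_pos"]*1e3,1),np.round(o["ee_rot"],3),"F",np.round(o["wrist_force"],1),"T",np.round(o["wrist_torque"],2),"w",round(o["width"]*1e3,1),"f",round(float(o["finger_force"]),1))
print("q",np.round(o["joint_positions"],2)); print("d",np.round(d,4),"r",np.round(r,4),"n",round(np.linalg.norm(d),3))
E
python3 go.py 563 251 180 3.0316
```

```text
t 0.1 tcp [226.4 500.7 204.4] [-3.14  -0.     2.717] F [ 0.9 -0.3 -0.2] T [ 0.04  0.02 -0.01] w 93.9 f 0.0
q [ 1.04  0.09  1.37 -0.    1.68 -0.1 ]
d [-0.4096 -0.0887  0.0245] r [-0.0019 -0.0005 -0.3149] n 0.42
```

>>> carry_out(
  commands=[
    [-0.03,-0.007,0,0,0,-0.03],
    [-0.07,-0.015,0,0,0,-0.06],
    [-0.115,-0.025,0,0,0,-0.09],
    [-0.16,-0.035,0,0,0,-0.12],
    [-0.205,-0.044,0,0,0,-0.15],
  ],
  jaw=1,
)

```text
time: 0.6
tool_pos: [0.3962, 0.3752, 0.205]
ee_rot: [-3.141, -0.001, 2.868]
wrist_force: [0.3, -0.0, 1.0]
width: 0.0939
finger_force: 0.0
```

```bash
python3 go.py 563 251 180 3.0316
```

```text
t 0.6 tcp [396.2 375.2 205. ] [-3.141e+00 -1.000e-03  2.868e+00] F [ 0.3 -0.   1. ] T [ 0.01 -0.04 -0.01] w 93.9 f 0.0
q [ 0.65  0.08  1.38  0.    1.68 -0.64]
d [-0.1941 -0.0746  0.0249] r [-0.0005 -0.0006 -0.1631] n 0.209
```

>>> carry_out(
  commands=[
    [-0.04,-0.015,0.005,0,0,-0.033],
    [-0.085,-0.033,0.01,0,0,-0.066],
    [-0.13,-0.05,0.015,0,0,-0.1],
    [-0.17,-0.065,0.02,0,0,-0.13],
    [-0.194,-0.0746,0.025,0,0,-0.163],
  ],
)

```text
time: 1.1
tool_pos: [0.5637, 0.2495, 0.1791]
ee_rot: [-3.14, -0.001, 3.028]
wrist_force: [0.5, 0.3, 0.0]
width: 0.0935
finger_force: 0.0
```

```bash
python3 go.py 563 251 34 3.0316
```

```text
t 1.1 tcp [563.7 249.5 179.1] [-3.140e+00 -1.000e-03  3.028e+00] F [0.5 0.3 0. ] T [0.04 0.03 0.04] w 93.5 f 0.0
q [ 0.33  0.24  1.24 -0.    1.66 -1.13]
d [0.0008 0.0016 0.1451] r [-0.0012 -0.0009 -0.0033] n 0.145
```

>>> carry_out(
  commands=[
    [0,0.001,0.03,0,0,-0.003],
    [0.001,0.0015,0.065,0,0,-0.003],
    [0.001,0.0015,0.1,0,0,-0.003],
    [0.001,0.0015,0.13,0,0,-0.003],
    [0.001,0.0015,0.145,0,0,-0.003],
  ],
)

```text
time: 1.6
tool_pos: [0.5585, 0.2528, 0.0312]
ee_rot: [-3.139, -0.006, 3.033]
wrist_force: [-0.2, -0.4, 0.2]
width: 0.0938
finger_force: 0.0
```

>>> carry_out(
  commands=[
    [0,0,0,0,0,0],
    [0,0,0,0,0,0],
    [0,0,0,0,0,0],
    [0,0,0,0,0,0],
    [0,0,0,0,0,0],
  ],
  jaw=0,
)

```text
time: 2.1
tool_pos: [0.5619, 0.2541, 0.0371]
ee_rot: [3.14, 0.003, 3.033]
wrist_force: [0.3, 0.1, 0.3]
width: 0.0575
finger_force: 0.0
```

```bash
python3 go.py 563 251 34 3.0316
```

```text
t 2.1 tcp [561.9 254.1  37.1] [3.140e+00 3.000e-03 3.033e+00] F [0.3 0.1 0.3] T [-0.   -0.03  0.07] w 57.5 f 0.0
q [ 0.33  0.32  1.44  0.    1.38 -1.13]
d [-0.0014 -0.0029  0.0031] r [0.0012 0.0025 0.0012] n 0.004
```

>>> carry_out(
  commands=[
    [0,-0.002,0.002,0,0,0],
    [0,-0.002,0.002,0,0,0],
    [0,-0.002,0.002,0,0,0],
    [0,-0.002,0.002,0,0,0],
    [0,-0.002,0.002,0,0,0],
  ],
)

```text
time: 2.6
tool_pos: [0.5607, 0.252, 0.0334]
ee_rot: [3.141, -0.0, 3.033]
wrist_force: [0.3, 1.9, 0.2]
width: 0.0238
finger_force: 30.0
```

>>> carry_out(
  commands=[
    [0,0,0,0,0,0],
    [0,0,0,0,0,0],
    [0,0,0,0,0,0],
    [0,0,0,0,0,0],
    [0,0,0,0,0,0],
  ],
)

```text
time: 3.1
tool_pos: [0.5607, 0.2519, 0.0334]
ee_rot: [3.141, -0.0, 3.033]
wrist_force: [0.2, 1.8, -1.4]
width: 0.0236
finger_force: 30.0
```

```bash
python3 go.py 563 251 34 3.0316
```

```text
t 3.1 tcp [560.7 251.9  33.4] [ 3.141 -0.     3.033] F [ 0.2  1.8 -1.4] T [ 0.35 -0.    0.03] w 23.6 f 30.0
q [ 0.33  0.32  1.44  0.    1.38 -1.13]
d [-0.0024 -0.0007 -0.0006] r [ 0.0004 -0.0001  0.0013] n 0.003
```

>>> carry_out(
  commands=[
    [0,0,-0.006,0,0,0],
    [0,0,-0.02,0,0,0],
    [0,0,-0.045,0,0,0],
    [0,0,-0.08,0,0,0],
    [0,0,-0.11,0,0,0],
  ],
)

```text
time: 3.6
tool_pos: [0.5604, 0.2513, 0.1451]
ee_rot: [-3.141, -0.001, 3.032]
wrist_force: [0.3, 0.3, -6.2]
width: 0.0236
finger_force: 30.0
```

>>> carry_out(
  commands=[
    [0,0,-0.015,0,0,0],
    [0,0,-0.02,0,0,0],
    [0,0,-0.02,0,0,0],
    [0,0,-0.02,0,0,0],
    [0,0,-0.02,0,0,0],
  ],
)

```text
time: 4.1
tool_pos: [0.5596, 0.2513, 0.1609]
ee_rot: [-3.14, -0.004, 3.033]
wrist_force: [-0.0, -0.2, -5.9]
width: 0.0236
finger_force: 30.0
```

```bash
python3 go.py 528.5 -147 165 3.0316
cat > shot.py <<'E'
import sys,pickle;from bench import *;from h import *
n=sys.argv[1];S={k:snapshot(k) for k in("top","side")};pickle.dump(S,open(n+".pkl","wb"))
for k in S: cv2.imwrite(f"pics/{n}_{k}.png",cv2.resize(S[k]["img"][:,:,::-1],(800,600)))
E
python3 shot.py b
```

```text
t 4.1 tcp [559.6 251.3 160.9] [-3.14  -0.004  3.033] F [-0.  -0.2 -5.9] T [0.07 0.24 0.03] w 23.6 f 30.0
q [ 0.33  0.24  1.28  0.    1.62 -1.13]
d [-0.0123 -0.3993 -0.0034] r [-0.0019 -0.0042  0.0012] n 0.4
```

View pics/b_side.png

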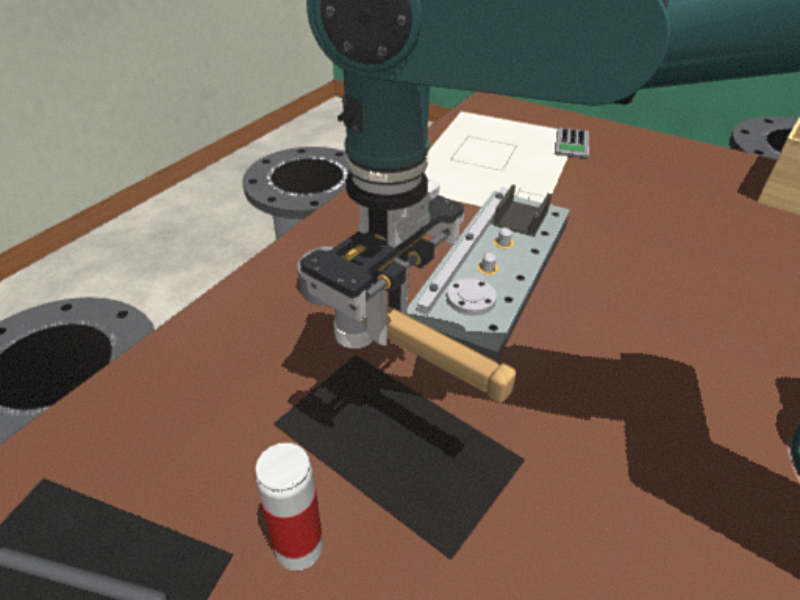

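The mallet hangs from the gripper clear of the mat, its handle running from (390,325) to (505,385) and apparently level. I'll check its slope, where it sits in the grip, and the mat.

```bash
cat > hand.py <<'E'
import sys,pickle;from h import *
S=pickle.load(open(sys.argv[1]+".pkl","rb"))
for k,s in S.items():
    P=cloud(s);x,y,z=np.moveaxis(P,-1,0);H,Sa,V=np.moveaxis(cv2.cvtColor(s["img"],cv2.COLOR_RGB2HSV).astype(int),-1,0)
    m=(H>10)&(H<25)&(Sa>90)&(V>150)&(z>.1)&(x>.2)&(x<.6)
    if m.sum()<30: print(k,m.sum());continue
    p=P[m]; b=np.arange(p[:,0].min(),p[:,0].max(),.015);t=[]
    for a in b[:-1]:
        q=p[(p[:,0]>=a)&(p[:,0]<a+.015)]
        if len(q)>5: t.append([q[:,0].mean(),np.percentile(q[:,2],90),q[q[:,2]>np.percentile(q[:,2],60)][:,1].mean()])
    t=np.array(t)[1:-1]; print(k,len(p),"zslope",np.polyfit(t[:,0],t[:,1],1),"yslope",np.polyfit(t[:,0],t[:,2],1),rect(p),"z",np.round(t[:,1]*1e3,1),"xrange",p[:,0].min(),p[:,0].max())
    mm=(V<75)&(abs(z-.004)<.006)&(x>.3)&(x<.65)&(y>.13)&(y<.345)
    print("mat",rect(P[mm]),mm.sum())
E
python3 hand.py b
```

```text
top 361 zslope [-0.01026954  0.20199385] yslope [-0.08063019  0.29661117] (array([463.3, 259.5]), array([ 23.3, 121.8]), 83.17) z [198.1 197.  197.5 196.6 196.9 197.3] xrange 0.40329910242142725 0.5241998613769356
mat (array([502.1, 237.5]), array([294.9, 215. ]), 0.15) 1781
side 1073 zslope [0.28456814 0.06968709] yslope [-0.06369006  0.29216407] (array([ 318.1, -178.6]), array([1059.5,  159.2]), 69.08) z [195.8 197.6 195.8 195.6 195.7 195.5 195.3 195.4 195.4 274.3] xrange 0.20024012948060846 0.5809304253448433
mat (array([518.1, 237.5]), array([214.9, 263.8]), 89.97) 9187
```

>>> carry_out(
  commands=[
    [0,-0.015,0,0,0,0],
    [-0.002,-0.045,0,0,0,0],
    [-0.003,-0.085,0,0,0,0],
    [-0.004,-0.125,0,0,0,0],
    [-0.005,-0.165,0,0,0,0],
  ],
)

```text
time: 4.7
tool_pos: [0.547, 0.0847, 0.1633]
ee_rot: [-3.141, -0.0, 3.033]
wrist_force: [1.0, -0.4, -5.3]
width: 0.024
finger_force: 30.0
```

>>> carry_out(
  commands=[
    [-0.002,-0.04,0,0,0,0],
    [-0.003,-0.08,0,0,0,0],
    [-0.004,-0.12,0,0,0,0],
    [-0.005,-0.16,0,0,0,0],
    [-0.006,-0.19,0,0,0,0],
  ],
)

```text
time: 5.2
tool_pos: [0.5318, -0.1058, 0.1635]
ee_rot: [-3.14, -0.0, 3.031]
wrist_force: [0.0, 1.4, -5.4]
width: 0.0239
finger_force: 30.0
```

```bash
python3 go.py 528.5 -146 160 3.0316
```

```text
t 5.2 tcp [ 531.8 -105.8  163.5] [-3.14  -0.     3.031] F [ 0.   1.4 -5.4] T [0.02 0.14 0.01] w 23.9 f 30.0
q [-0.3   0.08  1.46 -0.    1.6  -1.76]
d [-0.0012 -0.0403  0.0036] r [-0.0017 -0.0003 -0.001 ] n 0.04
```

Now over the pin and down to about 40 mm above it, then a look.

>>> carry_out(
  commands=[
    [0,-0.015,0,0,0,0],
    [-0.001,-0.032,0.005,0,0,0],
    [-0.001,-0.0403,0.015,0,0,0],
    [-0.001,-0.0403,0.022,0,0,0],
    [-0.001,-0.0403,0.022,0,0,0],
  ],
)

```text
time: 5.7
tool_pos: [0.5285, -0.1413, 0.1392]
ee_rot: [3.14, -0.004, 3.033]
wrist_force: [-0.2, -0.3, -5.4]
width: 0.024
finger_force: 30.0
```

>>> carry_out(
  commands=[
    [0,0,0,0,0,0],
    [0,0,0,0,0,0],
    [0,0,0,0,0,0],
    [0,0,0,0,0,0],
    [0,0,0,0,0,0],
  ],
)

```text
time: 6.2
tool_pos: [0.53, -0.1424, 0.1418]
ee_rot: [-3.142, 0.001, 3.033]
wrist_force: [0.6, -1.3, -5.2]
width: 0.024
finger_force: 30.0
```

```bash
python3 go.py 528.5 -146 140 3.0316; python3 shot.py c; python3 hand.py c
python3 - <<'E'
import cv2
im=cv2.imread("pics/c_side.png")[60:360,320:720];cv2.imwrite("pics/c_crop.png",cv2.resize(im,(800,600)))
E
```

```text
t 6.2 tcp [ 530.  -142.4  141.8] [-3.142e+00  1.000e-03  3.033e+00] F [ 0.6 -1.3 -5.2] T [0.02 0.17 0.03] w 24.0 f 30.0
q [-0.37  0.11  1.48  0.    1.56 -1.83]
d [ 0.0011 -0.0037  0.0018] r [-0.      0.0006  0.0015] n 0.004
top 0Traceback (most recent call last):
  File "hand.py", line 11, in <module>
    t=np.array(t)[1:-1]; print(k,len(p),"zslope",np.polyfit(t[:,0],t[:,1],1),"yslope",np.polyfit(t[:,0],t[:,2],1),rect(p),"z",np.round(t[:,1]*1e3,1),"xrange",p[:,0].min(),p[:,0].max())
                                                 ~~~~~~~~~~^^^^^^^^^^^^^^^^^
    raise TypeError("expected non-empty vector for x")
TypeError: expected non-empty vector for x
```

View pics/c_crop.png

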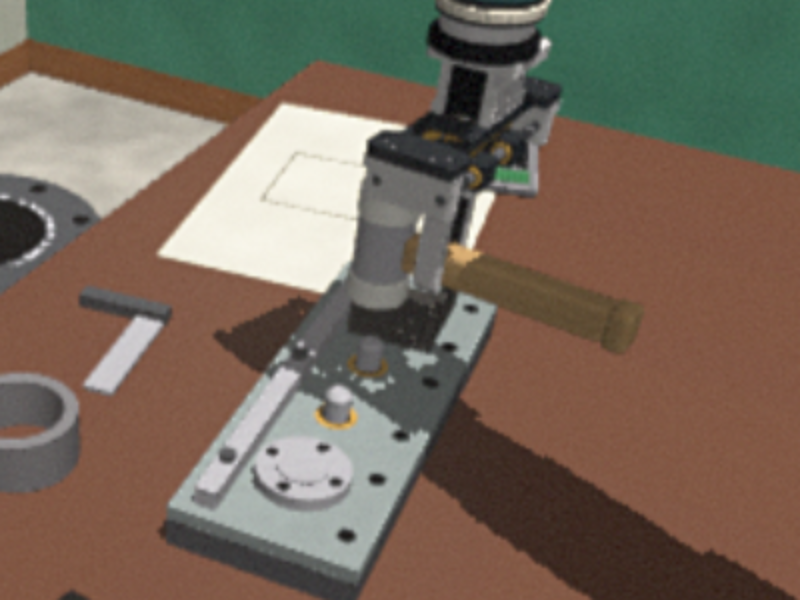

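The head hangs above the right pin: the lower band is at crop (380,290) and the pin at (370,352). I'll get the head axis from a circle fit before striking.

```bash
cat > headfit.py <<'E'
import sys,pickle;from h import *;from scipy.optimize import least_squares
s=pickle.load(open(sys.argv[1]+".pkl","rb"))["side"];P=cloud(s)
gx,gy,z0,z1=map(float,sys.argv[2:6])
d=np.hypot(P[...,0]-gx,P[...,1]-gy);m=(d<.04)&(P[...,2]>z0)&(P[...,2]<z1)
p=P[m];p=p[(p[:,0]-gx)>-.012]
for rr in(.025,):
    f=least_squares(lambda q:np.hypot(p[:,0]-q[0],p[:,1]-q[1])-rr,[gx,gy],loss="soft_l1",f_scale=.001)
    print(len(p),np.round(f.x*1e3,1),"res",np.round(np.abs(f.fun).mean()*1e3,2), "zmin",np.percentile(p[:,2],1),"by height",[ (round(a,2),np.round(least_squares(lambda q:np.hypot(*(w[:,:2]-q).T)-rr,f.x,loss="soft_l1",f_scale=.001).x*1e3,1)) for a in np.arange(z0,z1,.03) for w in [p[(p[:,2]>a)&(p[:,2]<a+.03)]] if len(w)>20])
E
python3 headfit.py c .575 -.148 .112 .205; python3 headfit.py a .605 .246 .01 .09 2>/dev/null || cp s0.pkl a.pkl && python3 headfit.py a .605 .246 .01 .09
```

```text
435 [ 577.5 -149.2] res 1.18 zmin 0.11356167432165248 by height [(np.float64(0.11), array([ 577.1, -148.6])), (np.float64(0.14), array([ 577.3, -149.9])), (np.float64(0.17), array([ 578. , -149.2]))]
338 [609.4 245.2] res 0.87 zmin 0.01154826670265054 by height [(np.float64(0.01), array([609.1, 245.5])), (np.float64(0.04), array([609.2, 244.6])), (np.float64(0.07), array([609.8, 245.9]))]
```

>>> carry_out(
  commands=[
    [0.001,-0.002,0.004,0,0,0],
    [0.001,-0.002,0.034,0,0,0],
    [0.001,-0.002,0.064,0,0,0],
    [0.001,-0.002,0.064,0,0,0],
    [0.001,-0.002,0.064,0,0,0],
  ],
)

```text
time: 6.8
tool_pos: [0.5278, -0.1443, 0.0773]
ee_rot: [3.141, -0.002, 3.033]
wrist_force: [0.2, 0.9, -5.8]
width: 0.024
finger_force: 30.0
```

```bash
python3 go.py 528 -145 69 3.0316
```

```text
t 6.8 tcp [ 527.8 -144.3   77.3] [ 3.141e+00 -2.000e-03  3.033e+00] F [ 0.2  0.9 -5.8] T [-0.02  0.17 -0.01] w 24.0 f 30.0
q [-0.37  0.14  1.57 -0.    1.43 -1.83]
d [-0.0003 -0.0007  0.0083] r [ 0.0006 -0.0024  0.001 ] n 0.008
```

>>> carry_out(
  commands=[
    [0,0,-0.01,0,0,0],
    [0,0,-0.03,0,0,0],
    [0,0,-0.05,0,0,0],
    [0,0,-0.06,0,0,0],
    [0,0,-0.06,0,0,0],
  ],
)

```text
time: 7.3
tool_pos: [0.5302, -0.145, 0.141]
ee_rot: [-3.14, 0.006, 3.033]
wrist_force: [0.2, -0.9, -6.2]
width: 0.0239
finger_force: 30.0
```

```bash
python3 shot.py d; python3 headfit.py d .575 -.148 .112 .205
cat > pins.py <<'E'
import sys,pickle;from h import *
S=pickle.load(open(sys.argv[1]+".pkl","rb"))
for k,off in(("top",(0,0)),("side",(.0033,.0024))):
    P=cloud(S[k])
    for n,c in(("R",(.5725,-.1524)),("L",(.5656,-.0727))):
        d=np.hypot(P[...,0]-c[0]-off[0],P[...,1]-c[1]-off[1]);q=P[...,2][d<.008];q=q[q<.09]
        r=P[...,2][(d>.015)&(d<.025)];r=r[r<.05]
        print(k,n,len(q),"top",np.round(np.percentile(q,[20,50,80])*1e3,1) if len(q) else None,"jig",round(np.median(r)*1e3,1) if len(r) else None)
E
python3 pins.py a; python3 pins.py d;python3 go.py 528 -145 68 3.0316
```

```text
421 [ 577.1 -151.8] res 1.17 zmin 0.11303370669032828 by height [(np.float64(0.11), array([ 577.6, -151.4])), (np.float64(0.14), array([ 576.7, -152.5])), (np.float64(0.17), array([ 576.9, -151.5]))]
top R 23 top [63.1 64.  65.7] jig 39.2
top L 24 top [63.1 64.1 66.3] jig 39.4
side R 28 top [52.5 63.  64.8] jig 38.5
side L 29 top [59.8 63.6 64.2] jig 38.6
top R 0 top None jig 38.6
top L 22 top [62.5 64.  65.3] jig 39.0
side R 18 top [42.3 43.6 44. ] jig 38.7
side L 24 top [61.5 62.6 64.1] jig 38.6
t 7.4 tcp [ 528.4 -144.4  137.6] [3.142 0.    3.033] F [ 0.2 -0.1 -6.3] T [0.09 0.16 0.02] w 23.9 f 30.0
q [-0.37  0.11  1.49  0.    1.55 -1.83]
d [ 0.0004 -0.0007  0.0696] r [0.     0.0001 0.0012] n 0.07
```

The right pin is still about 5 mm proud, the left pin stands unchanged, and the mallet hasn't slipped in the grip. Second blow.

>>> carry_out(
  commands=[
    [0,0,0.008,0,0,0],
    [0,0,0.038,0,0,0],
    [0,0,0.069,0,0,0],
    [0,0,0.069,0,0,0],
    [0,0,0.069,0,0,0],
  ],
)

```text
time: 7.9
tool_pos: [0.5274, -0.1439, 0.0667]
ee_rot: [3.14, -0.003, 3.033]
wrist_force: [0.4, -0.5, -5.1]
width: 0.0241
finger_force: 30.0
```

>>> carry_out(
  commands=[
    [0,0,-0.01,0,0,0],
    [0,0,-0.03,0,0,0],
    [0,0,-0.06,0,0,0],
    [0,0,-0.085,0,0,0],
    [0,0,-0.09,0,0,0],
  ],
)

```text
time: 8.4
tool_pos: [0.5312, -0.1453, 0.1642]
ee_rot: [-3.139, 0.01, 3.033]
wrist_force: [0.7, -0.1, -4.1]
width: 0.024
finger_force: 30.0
```

```bash
python3 shot.py e; python3 pins.py e;python3 go.py 560.7 251.9 160 3.0316
```

```text
top R 1 top [39.6 39.6 39.6] jig 39.5
top L 23 top [61.2 63.5 65.2] jig 39.1
side R 17 top [38.3 39.  39.7] jig 38.4
side L 28 top [60.3 63.  64.3] jig 38.5
t 8.5 tcp [ 529.5 -144.7  160.4] [-3.141  0.004  3.033] F [ 0.1 -1.4 -5.7] T [ 0.03  0.23 -0.  ] w 23.5 f 30.0
q [-0.37  0.09  1.45  0.    1.59 -1.83]
d [0.012  0.3976 0.    ] r [-0.0008  0.0038  0.0013] n 0.398
```

The right pin is now flush (39.0 against a jig face at 38.4 in the side view) and the left pin is still up. Next I'll bring the mallet back and measure the mat.

>>> carry_out(
  commands=[
    [0.001,0.015,0,0,0,0],
    [0.002,0.045,0,0,0,0],
    [0.003,0.085,0,0,0,0],
    [0.004,0.125,0,0,0,0],
    [0.005,0.165,0,0,0,0],
  ],
)

```text
time: 9.0
tool_pos: [0.5399, 0.0227, 0.1561]
ee_rot: [3.141, -0.004, 3.033]
wrist_force: [1.0, -0.7, -5.2]
width: 0.024
finger_force: 30.0
```

>>> carry_out(
  commands=[
    [0.002,0.04,0,0,0,0],
    [0.003,0.08,0,0,0,0],
    [0.004,0.12,0,0,0,0],
    [0.004,0.16,0,0,0,0],
    [0.004,0.19,0,0,0,0],
  ],
)

```text
time: 9.5
tool_pos: [0.5561, 0.2129, 0.1559]
ee_rot: [3.141, -0.005, 3.035]
wrist_force: [0.9, 0.0, -5.7]
width: 0.0242
finger_force: 30.0
```

```bash
python3 go.py 560.7 251.9 160 3.0316
python3 - <<'E'
import pickle;from h import *
s=pickle.load(open("e.pkl","rb"))["top"]
V=s["img"].max(2);P=cloud(s);m=((V<60)&(P[...,2]<.012)).astype(np.uint8);m[:,:175]=0;m[:,250:]=0;m[:170]=0;m[285:]=0
m=cv2.morphologyEx(m,cv2.MORPH_OPEN,np.ones((5,5)))
c=max(cv2.findContours(m,0,1)[0],key=cv2.contourArea)[:,0]
print(rect(ray(s,c,.005)),cv2.contourArea(c))
E
```

```text
t 9.5 tcp [556.1 212.9 155.9] [ 3.141 -0.005  3.035] F [ 0.9  0.  -5.7] T [-0.    0.16  0.03] w 24.2 f 30.0
q [ 0.27  0.21  1.34  0.    1.61 -1.19]
d [-0.0004  0.0393 -0.0041] r [ 0.0001 -0.0048  0.0035] n 0.039
(array([530.7, 270.5]), array([156.3, 276.6]), 82.74) 4238.5
```

>>> carry_out(
  commands=[
    [0,0.015,0,0,0,0],
    [0,0.032,0,0,0,0],
    [0,0.0393,0.015,0,0,0],
    [0,0.0393,0.045,0,0,0],
    [0,0.0393,0.08,0,0,0],
  ],
)

```text
time: 10.0
tool_pos: [0.5632, 0.2482, 0.078]
ee_rot: [3.141, 0.002, 3.032]
wrist_force: [-0.7, -1.2, -6.7]
width: 0.024
finger_force: 30.0
```

>>> carry_out(
  commands=[
    [0,0,0.015,0,0,0],
    [0,0,0.025,0,0,0],
    [0,0,0.03,0,0,0],
    [0,0,0.03,0,0,0],
    [0,0,0.03,0,0,0],
  ],
)

```text
time: 10.5
tool_pos: [0.5637, 0.2488, 0.0503]
ee_rot: [3.14, 0.003, 3.033]
wrist_force: [-0.3, 0.1, -4.7]
width: 0.024
finger_force: 30.0
```

```bash
python3 go.py 560.7 251.9 33.4 3.0316
```

```text
t 10.5 tcp [563.7 248.8  50.3] [3.140e+00 3.000e-03 3.033e+00] F [-0.3  0.1 -4.7] T [0.1  0.19 0.  ] w 24.0 f 30.0
q [ 0.32  0.31  1.43  0.    1.41 -1.14]
d [0.0033 0.0027 0.0169] r [0.0014 0.003  0.001 ] n 0.017
```

>>> carry_out(
  commands=[
    [0,0,0.005,0,0,0],
    [0,0,0.01,0,0,0],
    [0,0,0.014,0,0,0],
    [0,0,0.016,0,0,0],
    [0,0,0.016,0,0,0],
  ],
)

```text
time: 11.0
tool_pos: [0.562, 0.2484, 0.0317]
ee_rot: [-3.141, -0.001, 3.033]
wrist_force: [0.0, -0.1, -4.9]
width: 0.0239
finger_force: 30.0
```

>>> carry_out(
  commands=[
    [0,0,0.001,0,0,0],
    [0,0,0.001,0,0,0],
    [0,0,0.001,0,0,0],
    [0,0,0.001,0,0,0],
    [0,0,0.001,0,0,0],
  ],
)

```text
time: 11.5
tool_pos: [0.5625, 0.2486, 0.0316]
ee_rot: [3.141, 0.0, 3.033]
wrist_force: [0.6, 0.0, -5.2]
width: 0.0238
finger_force: 30.0
```

```bash
python3 go.py 560.7 251.9 33.4 3.0316; python3 shot.py f; python3 hand.py f | cut -c1-120
```

```text
t 11.5 tcp [562.5 248.6  31.6] [3.141 0.    3.033] F [ 0.6  0.  -5.2] T [ 0.02  0.18 -0.03] w 23.8 f 30.0
q [ 0.32  0.32  1.45  0.    1.37 -1.14]
d [ 0.0022  0.0031 -0.0018] r [0.0002 0.0003 0.0011] n 0.004
top 0Traceback (most recent call last):
  File "hand.py", line 11, in <module>
    t=np.array(t)[1:-1]; print(k,len(p),"zslope",np.polyfit(t[:,0],t[:,1],1),"yslope",np.polyfit(t[:,0],t[:,2],1),rect(p),"z",np.round(t[:,1]*1e3,1),"xrange",p[:,0].min(),p[:,0].max())
                                                 ~~~~~~~~~~^^^^^^^^^^^^^^^^^
    raise TypeError("expected non-empty vector for x")
TypeError: expected non-empty vector for x
```

>>> carry_out(
  commands=[
    [0,0,0.0005,0,0,0],
    [0,0,0.001,0,0,0],
    [0,0,0.0015,0,0,0],
    [0,0,0.0015,0,0,0],
    [0,0,0.0015,0,0,0],
  ],
)

```text
time: 12.1
tool_pos: [0.5624, 0.2485, 0.0299]
ee_rot: [3.142, -0.0, 3.033]
wrist_force: [-0.2, 0.4, -5.0]
width: 0.0239
finger_force: 30.0
```

>>> carry_out(
  commands=[
    [0,0,0.0005,0,0,0],
    [0,0,0.001,0,0,0],
    [0,0,0.0015,0,0,0],
    [0,0,0.0015,0,0,0],
    [0,0,0.0015,0,0,0],
  ],
)

```text
time: 12.6
tool_pos: [0.5624, 0.2485, 0.0284]
ee_rot: [3.142, -0.0, 3.033]
wrist_force: [0.2, 0.0, -6.0]
width: 0.0239
finger_force: 30.0
```

```bash
python3 shot.py g
python3 - <<'E'
import pickle;from h import *
for n in("a","f","g"):
    s=pickle.load(open(n+".pkl","rb"))["side"];P=cloud(s);x,y,z=np.moveaxis(P,-1,0)
    H,Sa,V=np.moveaxis(cv2.cvtColor(s["img"],cv2.COLOR_RGB2HSV).astype(int),-1,0)
    m=(H>10)&(H<25)&(Sa>90)&(V>110)&(z>.03)&(z<.1)&(x>.38)&(x<.56)&(y>.22)&(y<.3);p=P[m]
    t=[(round(a,2),round(np.percentile(q,92)*1e3,1)) for a in np.arange(.39,.56,.03) for q in [p[(abs(p[:,0]-a)<.012),2]] if len(q)>8]
    print(n,len(p),t)
    h=(np.hypot(x-.609,y-.246)<.04)&(Sa<60)&(V>120)&(z>0)&(z<.1);hz=z[h];print(" head z",np.percentile(hz,[1,5]).round(4))
E
python3 - <<'E'
import cv2
im=cv2.imread("pics/g_side.png")[290:530,240:560];cv2.imwrite("pics/g_crop.png",cv2.resize(im,(800,600)))
E
```

```text
a 971 [(np.float64(0.42), np.float64(69.0)), (np.float64(0.45), np.float64(67.8)), (np.float64(0.48), np.float64(67.8)), (np.float64(0.51), np.float64(68.0)), (np.float64(0.54), np.float64(67.9))]
 head z [0.0059 0.0111]
f 1335 [(np.float64(0.42), np.float64(57.5)), (np.float64(0.45), np.float64(58.8)), (np.float64(0.48), np.float64(61.7)), (np.float64(0.51), np.float64(64.6)), (np.float64(0.54), np.float64(67.2))]
 head z [0.0098 0.0116]
g 1317 [(np.float64(0.42), np.float64(54.5)), (np.float64(0.45), np.float64(55.9)), (np.float64(0.48), np.float64(58.7)), (np.float64(0.51), np.float64(61.3)), (np.float64(0.54), np.float64(64.0))]
 head z [0.0066 0.0076]
```

View pics/g_crop.png

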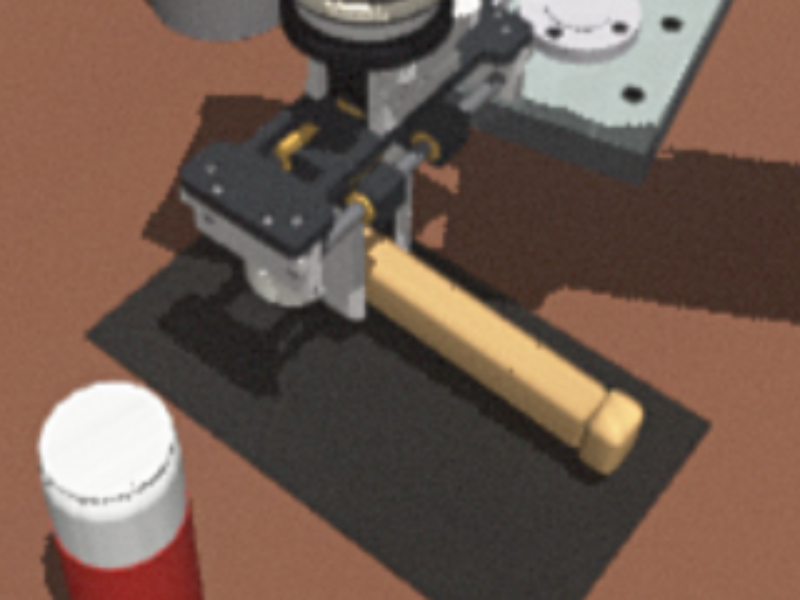

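The second blow turned the mallet about 0.09 rad in the grip: the handle's top runs from z 55 mm at its end to 64 mm near the head. I'll pitch the tool back so the face is level, then lower.

>>> carry_out(
  commands=[
    [0,0,-0.003,0,0,0],
    [0,0,-0.004,0,0.03,0],
    [0,0,-0.004,0,0.06,0],
    [0,0,-0.004,0,0.09,0],
    [0,0,-0.004,0,0.09,0],
  ],
)

```text
time: 13.2
tool_pos: [0.5635, 0.2483, 0.0326]
ee_rot: [3.141, -0.089, 3.032]
wrist_force: [0.7, -1.0, -6.1]
width: 0.0236
finger_force: 30.0
```

```bash
python3 shot.py i;  python3 go.py 560.7 251.9 33.4 3.0316;cat > sl.py <<'E'
import pickle,sys;from h import *
s=pickle.load(open(sys.argv[1]+".pkl","rb"))["side"];P=cloud(s);x,y,z=np.moveaxis(P,-1,0)
H,Sa,V=np.moveaxis(cv2.cvtColor(s["img"],cv2.COLOR_RGB2HSV).astype(int),-1,0)
m=(H>10)&(H<25)&(Sa>90)&(V>110)&(z>.03)&(z<.1)&(x>.38)&(x<.56)&(y>.22)&(y<.3);p=P[m]
t=[(a,np.percentile(q,92)*1e3) for a in np.arange(.44,.56,.02) for q in [p[(abs(p[:,0]-a)<.012),2]] if len(q)>8]
t=np.array(t);print(np.round(t[:,1],1),"slope",np.polyfit(t[:,0],t[:,1]/1e3,1)[0])
h=(np.hypot(x-.609,y-.246)<.04)&(Sa<60)&(V>120)&(z>0)&(z<.1);hz=z[h];print(" head z",np.percentile(hz,[1,5]).round(4))
E
python3 sl.py i; python3 sl.py a
```

```text
t 13.3 tcp [562.7 248.5  32.5] [ 3.142 -0.089  3.033] F [-1.1  0.2 -5.3] T [0.01 0.05 0.03] w 23.8 f 30.0
q [ 0.3   0.38  1.37  0.04  1.47 -1.16]
d [ 0.0024  0.0032 -0.0007] r [ 0.     -0.0893  0.001 ] n 0.004
[69.5 69.9 69.8 69.6 69.6 69.9 69.6] slope 0.0006356139131070334
 head z [0.0071 0.0085]
[67.3 67.7 67.8 67.8 67.9 67.9 67.2] slope 0.00019526581677192307
 head z [0.0059 0.0111]
```

>>> carry_out(
  commands=[
    [0,0,0.0005,0,0,0],
    [0,0,0.001,0,0,0],
    [0,0,0.0015,0,0,0],
    [0,0,0.002,0,0,0],
    [0,0,0.002,0,0,0],
  ],
)

```text
time: 13.8
tool_pos: [0.5622, 0.2486, 0.0306]
ee_rot: [3.141, -0.09, 3.033]
wrist_force: [-0.0, -0.5, -5.9]
width: 0.0238
finger_force: 30.0
```

>>> carry_out(
  commands=[
    [0,0,0,0,0,0],
    [0,0,0,0,0,0],
    [0,0,0,0,0,0],
    [0,0,0,0,0,0],
    [0,0,0,0,0,0],
  ],
  jaw=0.6,
)

```text
time: 14.3
tool_pos: [0.5626, 0.2487, 0.031]
ee_rot: [3.141, -0.089, 3.033]
wrist_force: [0.5, 0.8, -0.5]
width: 0.056
finger_force: 0.0
```

>>> carry_out(
  commands=[
    [0,0,0,0,0,0],
    [0,0,0,0,0,0],
    [0,0,-0.01,0,0,0],
    [0,0,-0.03,0,0,0],
    [0,0,-0.06,0,0,0],
  ],
)

```text
time: 14.8
tool_pos: [0.5664, 0.2476, 0.0894]
ee_rot: [-3.14, -0.094, 3.033]
wrist_force: [0.4, 0.1, -0.2]
width: 0.0561
finger_force: 0.0
```

```bash
python3 go.py 560.7 251.9 160 3.0316; python3 shot.py j; python3 sl.py j
```

```text
t 14.8 tcp [566.4 247.6  89.4] [-3.14  -0.094  3.033] F [ 0.4  0.1 -0.2] T [ 0.03 -0.04 -0.02] w 56.1 f 0.0
q [ 0.3   0.35  1.29  0.04  1.59 -1.16]
d [ 0.0127  0.0036 -0.0697] r [-0.0017 -0.0939  0.0012] n 0.071
[67.1 67.5 67.3 67.3 67.3 67.5 67.7] slope 0.003183432855394005
 head z [0.0057 0.01  ]
```

>>> carry_out(
  commands=[
    [0,0,-0.03,0,-0.03,0],
    [0,-0.02,-0.06,0,-0.06,0],
    [0,-0.05,-0.08,0,-0.09,0],
    [0,-0.09,-0.085,0,-0.094,0],
    [0,-0.13,-0.085,0,-0.094,0],
  ],
  jaw=0.5,
)

```text
time: 15.4
tool_pos: [0.5613, 0.1172, 0.1766]
ee_rot: [3.141, 0.007, 3.034]
wrist_force: [-0.3, -0.3, 0.7]
width: 0.047
finger_force: 0.0
```

```bash
python3 go.py 542 -240 170 1.657; sed 's/s0.pkl/j.pkl/' m.py > m2.py; python3 m2.py | grep -E "top|side|^channel |jigf|fence"
```

```text
t 15.4 tcp [561.3 117.2 176.6] [3.141 0.007 3.034] F [-0.3 -0.3  0.7] T [-0.04 -0.01  0.01] w 47.0 f 0.0
q [ 0.11  0.14  1.37 -0.    1.62 -1.36]
d [-0.019  -0.3572  0.0065] r [0.0057 0.0058 1.3773] n 0.358
topTraceback (most recent call last):
  File "m2.py", line 18, in <module>
    rep("headtop",head&(Sa<50)&(V>150)&(z>.085)&(z<.12)&(y<.27))
    ~~~^^^^^^^^^^^^^^^^^^^^^^^^^^^^^^^^^^^^^^^^^^^^^^^^^^^^^^^^^
  File "m2.py", line 11, in rep
    m=L==1+np.argmax(st[1:,4])
           ~~~~~~~~~^^^^^^^^^^
    return _wrapfunc(a, 'argmax', axis=axis, out=out, **kwds)
    return bound(*args, **kwds)
ValueError: attempt to get argmax of an empty sequence
```

>>> carry_out(
  commands=[
    [-0.002,-0.03,0,0,0,0.13],
    [-0.004,-0.07,0,0,0,0.26],
    [-0.006,-0.11,0,0,0,0.4],
    [-0.008,-0.15,0,0,0,0.53],
    [-0.009,-0.19,0,0,0,0.67],
  ],
)

```text
time: 15.9
tool_pos: [0.5489, -0.0734, 0.1745]
ee_rot: [3.139, 0.003, 2.357]
wrist_force: [1.2, 0.1, 0.2]
width: 0.0473
finger_force: 0.0
```

```bash
python3 go.py 542 -240 170 1.657
cat > chan.py <<'E'
import pickle,sys;from h import *
S=pickle.load(open(sys.argv[1]+".pkl","rb"))
for k,s in S.items():
    P=cloud(s);x,y,z=np.moveaxis(P,-1,0);jr=(x>.5)&(x<.66)&(y>-.31)&(y<-.05)
    m=jr&(z>.074)&(z<.084)&(s["img"].max(2)<110)
    if m.sum()>5: print(k,m.sum(),"channel",rect(P[m]))
    m=(x>.59)&(x<.65)&(y>-.32)&(y<.1)&(z>.0525)&(z<.063)&(s["img"].max(2)>90);print("fence",m.sum(),rect(P[m]))
E
python3 chan.py a; python3 chan.py j
```

```text
t 15.9 tcp [548.9 -73.4 174.5] [3.139e+00 3.000e-03 2.357e+00] F [1.2 0.1 0.2] T [-0.04 -0.    0.04] w 47.3 f 0.0
q [-0.24  0.1   1.42  0.    1.62 -1.02]
d [-0.1128 -0.1228  0.0045] r [0.0034 0.0018 0.7003] n 0.167
top 155 channel (array([ 575.5, -236.6]), array([74.7, 89. ]), 5.26)
fence 717 (array([ 612.7, -108.9]), array([ 31.9, 379.8]), 4.21)
side 108 channel (array([ 578.2, -233.8]), array([75. , 91.8]), 4.13)
fence 580 (array([ 615.9, -107.1]), array([ 31.5, 381.7]), 4.26)
top 157 channel (array([ 575.6, -236.7]), array([75.4, 89.3]), 4.12)
fence 715 (array([ 611.1, -109.3]), array([ 31.9, 380.3]), 4.69)
side 104 channel (array([ 578.1, -234.9]), array([74.8, 92.9]), 6.91)
fence 580 (array([ 615. , -105.8]), array([ 31.5, 379.7]), 4.58)
```

Channel unmoved at (575.6, −236.7). Continuing to it.

>>> carry_out(
  commands=[
    [-0.025,-0.025,0,0,0,0.14],
    [-0.05,-0.05,0,0,0,0.28],
    [-0.075,-0.08,0,0,0,0.42],
    [-0.1,-0.11,0.002,0,0,0.56],
    [-0.1128,-0.1228,0.0045,0,0,0.7],
  ],
)

```text
time: 16.4
tool_pos: [0.5425, -0.2417, 0.1698]
ee_rot: [3.138, 0.001, 1.654]
wrist_force: [-0.3, -0.2, 0.8]
width: 0.0465
finger_force: 0.0
```

>>> carry_out(
  commands=[
    [0,0,0.01,0,0,0],
    [0,0,0.03,0,0,0],
    [0,0,0.05,0,0,0],
    [0,0,0.06,0,0,0],
    [0,0,0.06,0,0,0],
  ],
)

```text
time: 16.9
tool_pos: [0.5425, -0.2367, 0.1078]
ee_rot: [-3.142, -0.002, 1.666]
wrist_force: [0.6, -0.5, -0.8]
width: 0.0471
finger_force: 0.0
```

```bash
python3 go.py 542 -240 52 1.657
```

```text
t 16.9 tcp [ 542.5 -236.7  107.8] [-3.142e+00 -2.000e-03  1.666e+00] F [ 0.6 -0.5 -0.8] T [-0.05  0.06  0.03] w 47.1 f 0.0
q [-0.51  0.22  1.42  0.    1.51 -0.6 ]
d [-0.0033 -0.0008  0.0558] r [-0.     -0.0024  0.0086] n 0.056
```

>>> carry_out(
  commands=[
    [-0.002,0,0.015,0,0,0.006],
    [-0.003,-0.001,0.035,0,0,0.009],
    [-0.003,-0.001,0.05,0,0,0.009],
    [-0.003,-0.001,0.055,0,0,0.009],
    [-0.003,-0.001,0.055,0,0,0.009],
  ],
)

```text
time: 17.4
tool_pos: [0.5427, -0.2413, 0.0544]
ee_rot: [3.139, -0.0, 1.654]
wrist_force: [0.5, -0.5, 0.4]
width: 0.0469
finger_force: 0.0
```

>>> carry_out(
  commands=[
    [0,0,0,0,0,0],
    [0,0,0,0,0,0],
    [0,0,0,0,0,0],
    [0,0,0,0,0,0],
    [0,0,0,0,0,0],
  ],
)

```text
time: 17.9
tool_pos: [0.5434, -0.2418, 0.0558]
ee_rot: [3.137, 0.001, 1.654]
wrist_force: [-0.0, -0.0, 0.1]
width: 0.0472
finger_force: 0.0
```

```bash
python3 go.py 542 -240 52 1.657;python3 shot.py k
python3 - <<'E'
import cv2
im=cv2.imread("pics/k_side.png")[120:300,440:680];cv2.imwrite("pics/k_crop.png",cv2.resize(im,(800,600)))
E
```

```text
t 17.9 tcp [ 543.4 -241.8   55.8] [3.137e+00 1.000e-03 1.654e+00] F [-0.  -0.   0.1] T [-0.11  0.07  0.06] w 47.2 f 0.0
q [-0.51  0.26  1.48  0.    1.4  -0.6 ]
d [ 0.0019 -0.0012  0.0038] r [ 0.0045  0.001  -0.0032] n 0.004
```

View pics/k_crop.png

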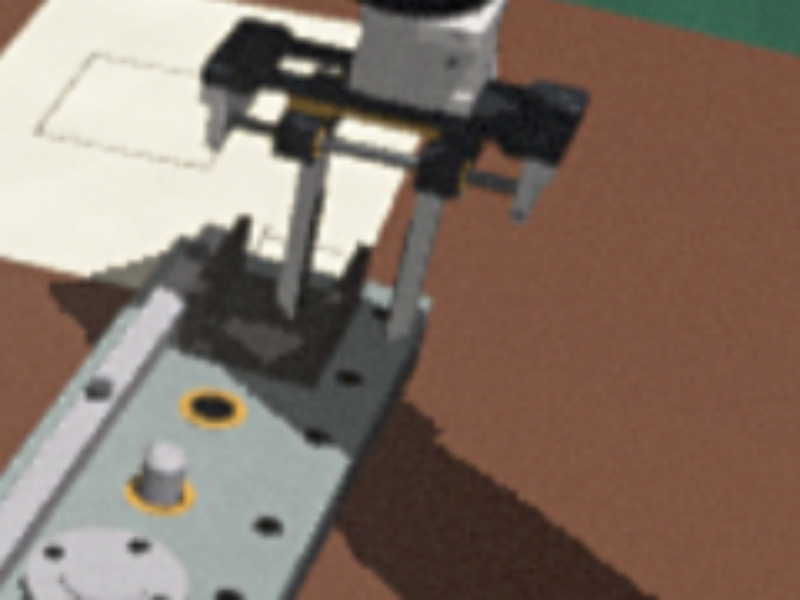

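The fingers straddle the near wall (crop 290 and 405, with the wall at 350). The struck pin is down at (212,407) and the left pin stands at (163,470). I'll lower 3 mm and close.

>>> carry_out(
  commands=[
    [0.001,-0.001,0.003,0,0,0],
    [0.001,-0.001,0.003,0,0,0],
    [0.001,-0.001,0.003,0,0,0],
    [0.001,-0.001,0.003,0,0,0],
    [0.001,-0.001,0.003,0,0,0],
  ],
  jaw=0,
)

```text
time: 18.5
tool_pos: [0.5431, -0.2406, 0.0525]
ee_rot: [3.135, 0.001, 1.654]
wrist_force: [3.7, 0.9, -2.6]
width: 0.0105
finger_force: 1.4
```

>>> carry_out(
  commands=[
    [0,0,0,0,0,0],
    [0,0,0,0,0,0],
    [0,0,0,0,0,0],
    [0,0,0,0,0,0],
    [0,0,0,0,0,0],
  ],
)

```text
time: 19.0
tool_pos: [0.5423, -0.2408, 0.0525]
ee_rot: [3.137, 0.001, 1.654]
wrist_force: [3.5, 0.2, -2.1]
width: 0.0076
finger_force: 30.0
```

```bash
python3 go.py 542 -240 52 1.657;python3 shot.py l; python3 chan.py l; python3 pins.py l
```

```text
t 19.0 tcp [ 542.3 -240.8   52.5] [3.137e+00 1.000e-03 1.654e+00] F [ 3.5  0.2 -2.1] T [-0.   -0.41  0.04] w 7.6 f 30.0
q [-0.51  0.26  1.49  0.    1.4  -0.6 ]
d [ 0.0008 -0.0002  0.0005] r [ 0.0042  0.0007 -0.0032] n 0.001
top 105 channel (array([ 566.6, -234.6]), array([86.7, 82.2]), 89.15)
fence 606 (array([615.3, -80.9]), array([ 18.5, 324.5]), 4.92)
side 115 channel (array([ 568.4, -233.7]), array([87. , 86.4]), 4.38)
fence 573 (array([ 621.2, -106.5]), array([ 19.2, 381.9]), 4.94)
top R 21 top [36.6 38.2 41.3] jig 39.3
top L 21 top [62.3 63.3 65.4] jig 38.8
side R 15 top [38.4 39.6 39.9] jig 38.5
side L 23 top [62.4 63.2 64.1] jig 38.5
```

Gripped at 7.6 mm. I'll slide it over the lowered pin, 95 mm along the jig and 4 mm towards the fence.

>>> carry_out(
  commands=[
    [0.01,0.001,0,0,0,0.001],
    [0.025,0.002,0,0,0,0.002],
    [0.04,0.003,0,0,0,0.002],
    [0.055,0.004,0,0,0,0.002],
    [0.065,0.004,0,0,0,0.002],
  ],
)

```text
time: 19.6
tool_pos: [0.5404, -0.1741, 0.0525]
ee_rot: [3.138, 0.001, 1.653]
wrist_force: [-0.2, -4.0, -1.0]
width: 0.0076
finger_force: 30.0
```

>>> carry_out(
  commands=[
    [0.01,0,0,0,0,0],
    [0.02,0,0,0,0,0],
    [0.028,0,0,0,0,0],
    [0.03,0,0,0,0,0],
    [0.03,0,0,0,0,0],
  ],
)

```text
time: 20.1
tool_pos: [0.5382, -0.1448, 0.0524]
ee_rot: [3.138, -0.001, 1.652]
wrist_force: [-0.3, -1.1, 0.1]
width: 0.0077
finger_force: 30.0
```

```bash
cat > st.py <<'E'
import sys;from bench import *;import numpy as np
o=get_obs();c,s=np.cos(.0857),np.sin(.0857);d=o["tool_pos"][:2]*1e3-[569.1,-112.6]
# channel origin in jig frame if wall is centred between pads
print("t",round(o["time"],2),"jig chan x,y",round(d[0]*c+d[1]*s+33.5,1),round(-d[0]*s+d[1]*c,1),"z",o["tool_pos"][2],"yaw-jig",round(o["ee_rot"][2]-np.pi/2-.0857,4),"F",np.round(o["wrist_force"],1),"T",np.round(o["wrist_torque"],2),"w",o["width"])
E
python3 st.py; python3 shot.py n; python3 chan.py n; python3 pins.py n
```

```text
t 20.1 jig chan x,y -0.1 -29.4 z 0.052444477579412466 yaw-jig -0.0042 F [-0.3 -1.1  0.1] T [-0.19  0.29  0.01] w 0.007668872579724165
top 78 channel (array([ 564.2, -134.9]), array([79.4, 73.8]), 88.94)
fence 507 (array([ 617.6, -108.5]), array([ 18.6, 379.7]), 4.94)
side 141 channel (array([ 564.9, -139.7]), array([87.3, 90.2]), 2.82)
fence 545 (array([ 620.5, -100.3]), array([ 18.8, 372.9]), 5.07)
top R 3 top [44.  46.2 47.7] jig 44.6
top L 23 top [62.4 63.9 65.9] jig 39.4
side R 16 top [43.6 44.  44.7] jig 44.5
side L 27 top [60.  62.9 63.9] jig 38.6
```

>>> carry_out(
  commands=[
    [0.003,0.001,0,0,0,-0.002],
    [0.005,0.002,0,0,0,-0.004],
    [0.006,0.003,0,0,0,-0.004],
    [0.006,0.003,0,0,0,-0.004],
    [0.006,0.003,0,0,0,-0.004],
  ],
)

```text
time: 20.7
tool_pos: [0.5405, -0.1399, 0.0524]
ee_rot: [3.138, 0.001, 1.656]
wrist_force: [-3.2, -4.3, 2.5]
width: 0.0077
finger_force: 30.0
```

```bash
python3 st.py
```

```text
t 20.7 jig chan x,y 2.7 -24.8 z 0.05244821764141764 yaw-jig -0.001 F [-3.2 -4.3  2.5] T [-0.81  0.84 -0.13] w 0.007712133550596243
```

>>> carry_out(
  commands=[
    [0.003,0.001,0,0,0,0],
    [0.004,0.001,0,0,0,0],
    [0.005,0.001,0,0,0,0],
    [0.005,0.001,0,0,0,0],
    [0.005,0.001,0,0,0,0],
  ],
)

```text
time: 21.2
tool_pos: [0.5419, -0.1344, 0.0525]
ee_rot: [3.136, 0.001, 1.656]
wrist_force: [0.4, -2.6, -0.2]
width: 0.0078
finger_force: 30.0
```

```bash
python3 st.py
```

```text
t 21.2 jig chan x,y 4.6 -19.4 z 0.05245658075554521 yaw-jig -0.0006 F [ 0.4 -2.6 -0.2] T [-0.78  0.07  0.01] w 0.0077525750161168624
```

>>> carry_out(
  commands=[
    [0,0.0005,0,0,0,0],
    [0,0.001,0,0,0,0],
    [0,0.0015,0,0,0,0],
    [0,0.002,0,0,0,0],
    [0,0.002,0,0,0,0],
  ],
)

```text
time: 21.7
tool_pos: [0.542, -0.1343, 0.0524]
ee_rot: [3.141, 0.0, 1.656]
wrist_force: [-4.6, -4.0, 1.9]
width: 0.0077
finger_force: 30.0
```

```bash
python3 st.py; python3 shot.py o; python3 pins.py o
python3 - <<'E'
import cv2
im=cv2.imread("pics/o_side.png")[150:360,400:680];cv2.imwrite("pics/o_crop.png",cv2.resize(im,(800,600)))
E
```

```text
t 21.7 jig chan x,y 4.6 -19.3 z 0.05243939869280644 yaw-jig -0.0009 F [-4.6 -4.   1.9] T [-0.79  0.96  0.01] w 0.007668741438575742
top R 3 top [44.7 46.4 47. ] jig 44.1
top L 23 top [62.9 64.7 65.7] jig 40.2
side R 18 top [43.1 44.3 45. ] jig 44.5
side L 25 top [61.6 63.  64. ] jig 38.8
```

View pics/o_crop.png

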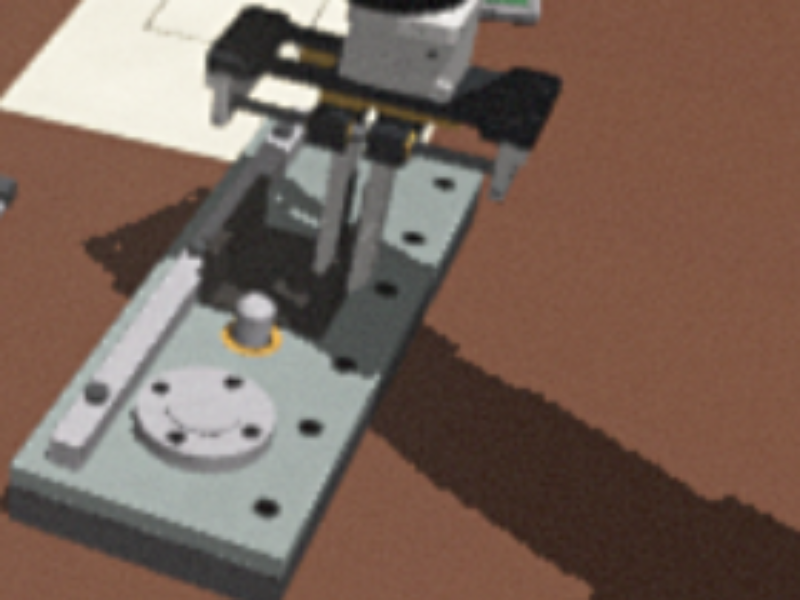

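The channel seems to be on the fence: the 2 mm push gave no motion and raised the force. Its end is just short of the standing pin at (255,320). Pushing on to that stop.

>>> carry_out(
  commands=[
    [0.001,0,0,0,0,0],
    [0.002,0,0,0,0,0],
    [0.003,0,0,0,0,0],
    [0.004,0,0,0,0,0],
    [0.004,0,0,0,0,0],
  ],
)

```text
time: 22.3
tool_pos: [0.5432, -0.1308, 0.0525]
ee_rot: [3.137, 0.002, 1.656]
wrist_force: [-0.7, -5.9, 0.7]
width: 0.0076
finger_force: 30.0
```

```bash
python3 st.py
```

```text
t 22.3 jig chan x,y 6.1 -15.9 z 0.05246689448440604 yaw-jig -0.0008 F [-0.7 -5.9  0.7] T [-0.99  0.4  -0.02] w 0.007593579475350152
```

```bash
python3 shot.py p
cat > cj.py <<'E'
import pickle,sys;from h import *
S=pickle.load(open(sys.argv[1]+".pkl","rb"));c,s_=np.cos(.0857),np.sin(.0857)
for k,o in(("top",(.5691,-.1126)),("side",(.5724,-.1103))):
    s=S[k];P=cloud(s)
    dx,dy=P[...,0]-o[0],P[...,1]-o[1];jx,jy=(dx*c+dy*s_)*1e3,(-dx*s_+dy*c)*1e3;z=P[...,2]
    V=s["img"].max(2);b=(z>.073)&(z<.0835)&(V<105)&(abs(jx)<60)&(jy<60)&(jy>-180)
    for nm,m in(("near",b&(jx<0)),("far",b&(jx>0)&(jx<50))):
        if m.sum()<8: continue
        q=np.c_[jx[m],jy[m]];
        print(k,nm,m.sum(),"x pct",np.percentile(q[:,0],[5,50,95]).round(1),"y",np.percentile(q[:,1],[1,99]).round(1),"slope",np.polyfit(q[:,1],q[:,0],1)[0].round(3))
    f=(z>.0535)&(z<.062)&(V>90)&(jx>30)&(jx<65)&(abs(jy)<185);print(k,"fence x",np.percentile(jx[f],[3,50,97]).round(1))
E
python3 cj.py a; python3 cj.py p; python3 st.py
```

```text
top near 71 x pct [-40.9 -37.2 -34. ] y [-163.4  -80.1] slope -0.009
top far 84 x pct [25.5 29.3 33. ] y [-165.1  -80.1] slope -0.01
top fence x [39.9 48.3 57. ]
side near 57 x pct [-41.5 -38.4 -34.4] y [-168.7  -77.9] slope -0.002
side far 53 x pct [25.2 28.3 31.8] y [-164.3  -80.5] slope 0.005
side fence x [40.  48.  57.1]
top near 33 x pct [-35.4 -32.1 -28.2] y [-12.2  28.7] slope 0.037
top far 44 x pct [31.3 34.2 38.6] y [-43.5  28.6] slope 0.032
top fence x [40.  49.  57.1]
side near 66 x pct [-46.9 -31.6 -26.2] y [-31.6  29.8] slope 0.017
side far 79 x pct [31.2 34.2 38.7] y [-59.8  28.8] slope 0.004
side fence x [40.2 49.4 57.3]
t 22.4 jig chan x,y 6.1 -15.9 z 0.05244605061162884 yaw-jig -0.0008 F [-1.1 -5.6  0.3] T [-1.04  0.43 -0.06] w 0.007844863066292342
```

The channel's end is at the stop (29 mm), but it's skewed about 0.03 rad, with its stop end on the fence and its tail off. I'll turn it back while pushing lightly towards the fence.

>>> carry_out(
  commands=[
    [0,0,0,0,0,-0.01],
    [0,0,0,0,0,-0.02],
    [0,0.0005,0,0,0,-0.03],
    [0,0.001,0,0,0,-0.04],
    [0,0.001,0,0,0,-0.04],
  ],
)

```text
time: 22.9
tool_pos: [0.5434, -0.1307, 0.0524]
ee_rot: [3.139, 0.001, 1.695]
wrist_force: [-2.8, -6.6, 1.9]
width: 0.008
finger_force: 30.3
```

```bash
python3 shot.py q; python3 cj.py q; python3 st.py; python3 pins.py q
```

```text
top near 31 x pct [-35.2 -31.5 -28.2] y [-4.4 28.4] slope 0.006
top far 41 x pct [31.7 34.4 38.7] y [-42.3  27.9] slope 0.036
top fence x [40.2 48.8 57.1]
side near 66 x pct [-44.6 -31.2 -26.2] y [-43.1  28.7] slope -0.019
side far 75 x pct [31.8 34.9 38.8] y [-59.1  28.3] slope -0.007
side fence x [40.2 49.4 57.3]
t 23.0 jig chan x,y 6.3 -15.9 z 0.05243302491303442 yaw-jig 0.0378 F [-3.  -5.2  1.8] T [-0.96  0.72 -0.4 ] w 0.008403052805663598
top R 2 top [46.4 46.9 47.4] jig 46.4
top L 22 top [63.4 64.7 66.7] jig 40.6
side R 18 top [43.1 44.2 45. ] jig 43.9
side L 29 top [60.5 63.2 63.9] jig 39.0
```

>>> carry_out(
  commands=[
    [0,0,0,0,0,0],
    [0,0,0,0,0,0],
    [0,0,0,0,0,0],
    [0,0,0,0,0,0],
    [0,0,0,0,0,0],
  ],
  jaw=0.4,
)

```text
time: 23.5
tool_pos: [0.5442, -0.1298, 0.0524]
ee_rot: [3.137, 0.0, 1.696]
wrist_force: [0.7, -1.1, 0.6]
width: 0.0371
finger_force: 0.0
```

>>> carry_out(
  commands=[
    [0,0,-0.02,0,0,0],
    [0,0,-0.05,0,0,0],
    [0,0,-0.09,0,0,0],
    [-0.03,0,-0.13,0,0,0],
    [-0.07,0,-0.15,0,0,0],
  ],
)

```text
time: 24.0
tool_pos: [0.5539, -0.1992, 0.2077]
ee_rot: [3.131, 0.004, 1.699]
wrist_force: [1.3, 0.1, 0.4]
width: 0.0377
finger_force: 0.0
```

>>> carry_out(
  commands=[
    [-0.04,-0.02,0,0,0,0],
    [-0.08,-0.05,0,0,0,0],
    [-0.08,-0.09,0,0,0,0],
    [-0.08,-0.13,0,0,0,0],
    [-0.08,-0.16,0,0,0,0],
  ],
)

```text
time: 24.5
tool_pos: [0.4015, -0.2994, 0.2018]
ee_rot: [3.138, 0.001, 1.695]
wrist_force: [-0.4, -0.4, -0.2]
width: 0.0376
finger_force: 0.0
```

```bash
python3 shot.py r; python3 cj.py r; python3 pins.py r; python3 st.py
```

```text
top near 63 x pct [-33.3 -30.5 -27.8] y [-56.   28.2] slope 0.002
top far 82 x pct [31.9 35.3 38.9] y [-58.3  28.3] slope -0.007
top fence x [40.3 48.9 57.2]
side near 76 x pct [-35.3 -31.8 -28. ] y [-60.4  29.5] slope -0.002
side far 70 x pct [31.6 34.2 38.1] y [-55.7  29.1] slope 0.003
side fence x [39.9 49.  57.4]
top R 23 top [44.1 45.2 46.8] jig 44.5
top L 23 top [62.3 63.3 65.6] jig 40.5
side R 16 top [43.5 45.  45.6] jig 44.2
side L 24 top [61.6 63.7 64.6] jig 38.9
t 24.6 jig chan x,y -150.1 -171.8 z 0.20241455685245865 yaw-jig 0.0359 F [0.5 0.3 0.1] T [-0.01  0.02 -0.04] w 0.03750870552339164
```

View pics/r_top.png

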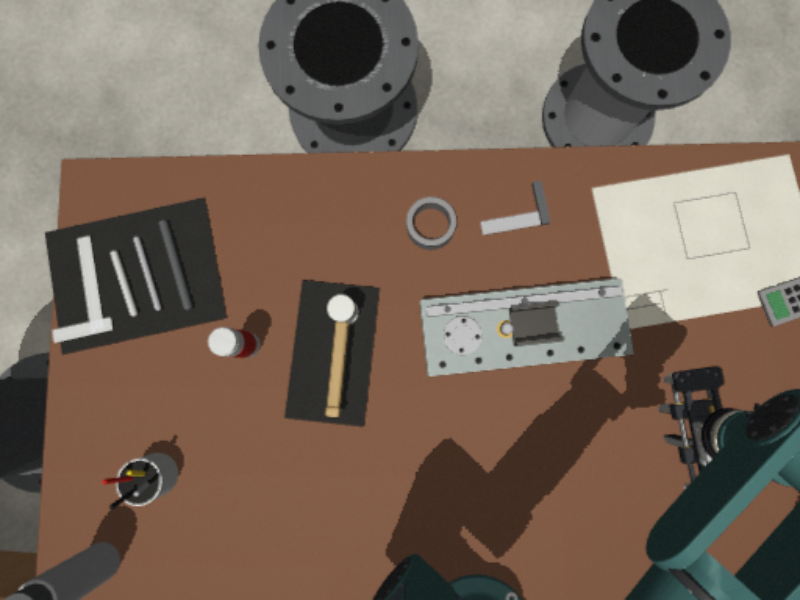

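The channel lies parallel along the fence at x ≈ +2 mm with its end at the standing pin. The mallet stands at (340,308) on the mat, the flange, tape, square and can look unmoved, and the gripper is clear. Handing in.

```bash
python3 -c "from bench import *; print(close_job())"
```

```text
the job is handed in; nothing more can be done
None
```

The job is handed in at about 25 s of the 72 s; no verdict came back, but my last camera check showed the right stop flush after two blows, the left stop still up, the mallet back on its face on the mat, and the channel along the fence with its end at the left stop.

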